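Close up the feed doser and hold its lid in the vent position

TASK

The feed doser on the potting bench has just been loaded: push its drawer fully shut, then fit the loose lid into the round mouth on top so that its two ears drop through the two notches. Turn the lid clockwise (seen from above) 45 degrees, to the single half-way marks, and not on into the lock at 90 degrees; this vent position is sprung and turns back if let go, so finish while still gripping the lid and holding it there. Leave the pot, the cell pack and the jar where they stand.

Things in the scene. Friction and masses are not known exactly. Their poses are not given: they have to be found in the camera images.
- drawer (a joint): Drawer of the doser, slides out of the console's front face, which faces the robot roughly; 0 = fully shut, grows as it is pulled out, up to 0.07 m. It starts 30 to 60 mm open, stays where it is left and takes about 2 N to slide.
- drawer_lip (a point): Middle of the front edge of the drawer's pull lip, a ledge 70 mm wide, 46 to 54 mm above the bench, standing out 12 mm from the flat drawer front (150 mm wide, 8 to 58 mm above the bench). Its x axis is the direction in which the drawer is pushed shut. When shut it is 110 mm in front of doser's origin.
- doser: Grey console 180 mm deep (x), 160 mm wide (y), 60 mm high, fixed to the bench; origin at the centre of its underside, x pointing away from its drawer front. On top, 25 mm behind its middle, stands a white round collar, 120 mm in diameter, with the mouth in it.
- mouth (a point): Centre of the round mouth, level with the top of its rim, 92 mm above the bench; z up. The rim is a lip 6 mm thick with an opening 74 mm in diameter and two notches 22 mm wide reaching out to 49 mm from the axis, at this frame's +x and -x. Under the lip is a well 98 mm in diameter; its floor is 17 mm below this point, the gap under the lip 11 mm high.
- half_mark (a point): Single black rib on top of the rim, 45 degrees clockwise of the +x notch and 50 mm from the axis; another lies opposite. Double ribs at 90 degrees mark the lock. A seated lid turns clockwise only, against a return spring (about 0.04 N m at first, 0.08 N m at 45 degrees); the lock's spring catch resists firmly from about 55 to 60 degrees; the stop is near 90.
- lid_grip (a point): Grasping point of the loose black lid, on its axis, in its grip bar, 36 mm above its underside; z up. The bar is 60 mm long (x, in line with the ears), 14 mm thick (y), from 8 to 52 mm above the underside. The lid weighs about 0.2 kg and lies flat on the bench left or right of the doser. Fully dropped in, this point is 19 mm above the mouth point; resting on the rim, 36 mm.
- lid_ear (a point): Middle of one of the lid's two ears, 40 mm from the lid's axis along its x, 4 mm above its underside. The lid is a disc 68 mm in diameter, 8 mm thick; the ears, at +x and -x, are 14 mm wide, 8 mm thick and reach 46 mm from the axis. A half turn of the lid makes no difference.
- pot_mid (a point): Bystander: open terracotta pot, 90 mm across the top, 85 mm high; this point is on its axis 42 mm above its underside. It stands on the other side of the doser from the lid.
- cellpack: Bystander: black open plant tray with six cells, 130 x 190 x 50 mm; origin at the centre of its underside, to the right of the doser.
- jar_mid (a point): Bystander: white closed jar, 70 mm diameter, 110 mm high; this point is on its axis 55 mm above its underside, to the left of the doser.
Not all that is in view belongs to the job. What is shaped like the part that bears lid_grip but blue or yellow is not meant.

How it is judged:
On the way, in this order (a step that is already met when the one before it is completed fails the run):
1. the drawer is fully shut (value of joint drawer below 0.003 m), for 0.2 s.
2. the lid is down in the mouth with its ears through the notches, not yet turned (horizontal distance between lid_grip and mouth below 0.007 m and z of lid_grip in the frame of mouth below 0.0245 m and angle between lid_grip's own z axis and vertical below 0.12 rad and value of joint drawer below 0.003 m and angle between the x axis of lid_grip and the x axis of mouth, either way round below 0.3 rad), for 0.05 s.
At the end, for the whole second after the job is handed in: The drawer is shut to within 3 mm; the lid is level, down in the mouth (within 5 mm of fully dropped, 7 mm of its axis) and turned clockwise 45 degrees, give or take 12, held there by the gripper, with at least 2 N between fingers and lid, through the last second (horizontal distance between lid_grip and mouth below 0.007 m and z of lid_grip in the frame of mouth below 0.0245 m and angle between lid_grip's own z axis and vertical below 0.12 rad and angle between the x axis of lid_grip and the x axis of mouth, either way round between 0.575 and 0.995 rad and ((x of lid_ear in the frame of mouth above 0 m and y of lid_ear in the frame of mouth below 0 m) or (x of lid_ear in the frame of mouth below 0 m and y of lid_ear in the frame of mouth above 0 m)) and value of joint drawer below 0.003 m and contact force between the fingers and lid above 2 N); the arm keeps its last pose, push and grip.
It fails at once if the lid is turned on into the lock (more than 66 degrees from the notches while seated) (horizontal distance between lid_grip and mouth below 0.007 m and z of lid_grip in the frame of mouth below 0.0245 m and angle between lid_grip's own z axis and vertical below 0.12 rad and angle between the x axis of lid_grip and the x axis of mouth, either way round above 1.15 rad).
It fails at once if a bystander is shifted by more than 30 mm or tipped (distance of any of pot_mid, cellpack, jar_mid from where it was at the start of the episode above 0.03 m or angle between any of pot_mid, jar_mid, cellpack's own z axis and vertical above 0.5 rad).
It also fails if it takes over 48 s, if anything falls off the work surface, if the arm or the gripper's body presses on something with over 40 N, if the wrist force passes 120 N, or if a joint passes its speed limit or range.

ROBOT

A 7-joint arm with a two-finger parallel gripper is mounted at the origin on the work surface. World frame = base frame: x ahead of the robot, y to its left, z up, the work surface at z = 0. Lengths are in m, angles in rad, forces in N, time in s.
With the tool pointing down it reaches from about 0.425 to 0.8 m from the base axis. Payload 8.3 kg.
Tool frame: the origin (TCP) lies midway between the tips of the shut fingers; the grasp point (between the pads) lies 19 mm behind it; z points along the fingers, y is the line along which they close (so a half turn about z gives the same grasp; the last joint's range is limited). The gripper opens to 85 mm and grips with 20 to 120 N. Pads are 22 mm wide; open, the fingers measure 114 mm over their backs; the gripper's body (76 mm by 85 mm) begins 54 mm behind the grasp point. The pads swing forward as they close: fully open they stand 13 mm farther back than shut.
Start: joints at [1.072, 0.383, 0.016, 1.37, -0.006, 1.388, -0.046], TCP at [0.264, -0.567, 0.202] pointing down, gripper open.
Joint ranges: [-2.95, 2.95], [-0.25, 2.06], [-1.52, 1.56], [0.18, 2.33], [-1.44, 4.58], [0.02, 2.06], [-3.01, 3.01]. Speed limits (rad/s): [2.39, 2.39, 3.01, 3.01, 3.14, 3.14, 3.14].

INTERFACE

Orientations are given as a 3x3 rotation matrix whose columns are the frame's x, y, z axes.
In Python, from rig import read_state, viewer, job_done gives the robot as it stands.
- The arm moves only by the tool send_rows, never from a script. Its arguments are lists of equal length, an entry for each row: "hand": the opening, from -1 (shut) to 1 (fully open), so that 0 is half open; "delta_pos": the shift along the tool's x, y, z scaled (see below), a list of three; "spin": the turn about the tool's z scaled (see below). A call has exactly 10 rows; each row is the pose to reach, as a shift and turn from the pose commanded when the call began, along the tool's axes at that moment; what a row does not reach only later rows make up. The controller multiplies each number of a shift by 0.5 m and each number of a turn by 45 degrees. A row lasts 1/8 s, in which the tool goes at most 62.5 mm and 10.7 degrees, less where a joint would pass 70% of its speed; a pose out of reach is approached as far as the arm can. A call with a number of a shift or a turn outside -1 to 1 is refused whole. A call with a gripper value outside its range is refused whole. The fingers move at their own pace and stop on an object; "newtons" is the grip in N (left out, the last holds). Time passes only in rows, so rows that repeat a pose let the fingers close, or fill a call up. It gives the time, the measured TCP pose, the force, the opening and the grip force at its end, in the units of the state.
- read_state(): the state, without advancing time (a new reading comes with each control period).
- viewer.get_image(name): name is "scene" or "top" or "wrist"; returns (picture, depth): 480x640x3 uint8, red, green, blue; 480x640 float32, m along the optical axis (not along the pixel's ray), 0 where there is no reading.
- viewer.camera_params(name): a dict with "fx", "fy", "cx", "cy" (pixels), "k1" (the pictures are not rectified: a ray, as slopes to the right and down, at radius r is drawn at 1 + k1 r^2 times it, then the intrinsics apply), "xyz" and "attitude" of the camera in the world; the wrist camera has in their place "mount" (4x4, takes a point from camera to tool coordinates, whose origin is the TCP and whose axes are the flange's). Camera axes: x right, y down, z forward; pixel columns grow to the right and rows downward; lengths in m; the calibration is good to about 2 mm. A picture is of the moment at which its call begins: read the wrist's pose just before it. camera_params takes no time and is no camera call.
- job_done(): hands the job in; it is judged then, once.
The state is a dict: "clock": time; "joints": joint angles; "qvel": joint speeds; "tau": joint torques, N m; "eef_pos": TCP position; "eef_rot": TCP orientation; "contact_force": force on the tool from outside, world axes, zero at the start; "moment": the same for the moment, N m; "gripper_width": opening from 0.0 (shut) to 1.0 (fully open); "grasp_force": force on a finger pad.
Only numpy, scipy, OpenCV 4.12 (cv2) and the standard library are available. Lean on these libraries where they do the work, as an engineer would, in place of code of your own. Each camera call takes 0.05 s, during which the arm holds its last target. There are 200 camera calls.

## Working session

There is one attempt and no reset: what is moved stays moved. The work goes in short steps, Python scripts to look and compute and a tool call to move; the robot and the scene stay as the last step left them, time stands still between calls to the robot, and variables do not carry over. Pictures are saved under pics/ and viewed, at most 10 in all, crops included, and the job is handed in when it is done.

Besides the shell and the picture viewer there is one more tool, called as name(argument=value, ...), one argument or row to a line, values as JSON. send_rows: Moves the arm, as the interface text tells. Shifts and turns lie within -1 to 1; 1 stands for 0.5 m of shift or 45 degrees of turn. Its arguments: {"type":"object","properties":{"hand":{"type":"array"},"delta_pos":{"type":"array"},"spin":{"type":"array"},"newtons":{"type":"number"}},"required":["hand","delta_pos","spin"]}

```bash
mkdir -p pics; python3 - <<'E'
from rig import read_state, viewer
import cv2,numpy as np
s=read_state();print(s)
for n in("scene","top","wrist"):
    print(n,viewer.camera_params(n))
    im,d=viewer.get_image(n);np.savez(f"pics/{n}0.npz",im=im,d=d);cv2.imwrite(f"pics/{n}0.png",im[...,::-1])
E
```

```text
{'clock': 0.0, 'joints': array([ 1.07210738,  0.38425514,  0.01637389,  1.37117739, -0.00631019,
        1.38816534, -0.04652218]), 'qvel': array([ 9.19340784e-05, -2.78008286e-04,  4.95576703e-04,  1.34752801e-03,
        1.20193578e-03, -2.10349729e-04,  1.14435290e-03]), 'tau': array([ 1.90212804e-04, -6.27594066e+01,  8.44314918e-01, -3.71823835e+01,
        1.65896269e-02,  1.39981546e-02,  3.70406758e-05]), 'eef_pos': array([ 0.2636283 , -0.56606406,  0.20135779]), 'eef_rot': array([[ 9.06520548e-01,  4.22160839e-01, -8.49166891e-04],
       [ 4.22161693e-01, -9.06518836e-01,  1.76227984e-03],
       [-2.58202454e-05, -1.95602862e-03, -9.99998087e-01]]), 'contact_force': array([-0.29176348, -0.97061233,  0.38579482]), 'moment': array([0.05288668, 0.01015605, 0.00343026]), 'grasp_force': 0.0, 'gripper_width': 1.0031107288768843}
scene {'fx': 472.3838937079768, 'fy': 472.3838937079768, 'cx': 310.02786542495676, 'cy': 231.72638680873396, 'k1': -0.08018738127674276, 'xyz': array([ 0.88068745, -0.68865645,  1.2555903 ]), 'attitude': array([[ 0.8896275 ,  0.37468312, -0.26110435],
  
[... 262 characters left out ...]
546, 1.38847705]), 'attitude': array([[ 8.70582568e-03, -9.94203508e-01,  1.07161531e-01],
       [-9.99961909e-01, -8.58883484e-03,  1.55320982e-03],
       [-6.23813959e-04, -1.07170971e-01, -9.94240410e-01]])}
wrist {'fx': 366.3322653092915, 'fy': 366.3322653092915, 'cx': 322.10783230850654, 'cy': 244.41013916828678, 'k1': -0.07217371871042572, 'mount': array([[-7.08207248e-04, -9.59112740e-01, -2.83023408e-01,
         7.24482023e-02],
       [ 9.99999745e-01, -6.52451994e-04, -2.91255230e-04,
        -6.51792699e-04],
       [ 9.46874156e-05, -2.83023542e-01,  9.59112958e-01,
        -1.71712799e-01],
       [ 0.00000000e+00,  0.00000000e+00,  0.00000000e+00,
         1.00000000e+00]])}
```

View pics/top0.png

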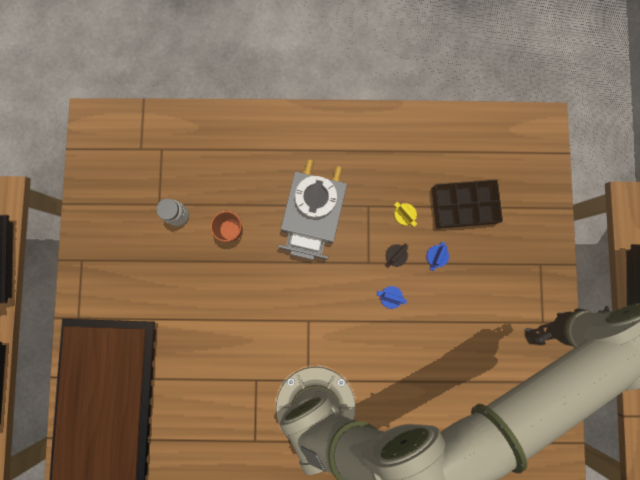

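View pics/scene0.png

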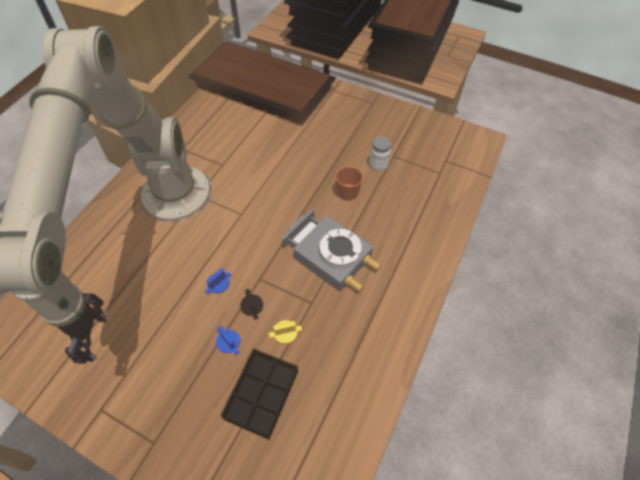

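```bash
cat > h.py <<'E'
import numpy as np,cv2
from rig import read_state,viewer
def pose(n,s=None):
    p=viewer.camera_params(n)
    if n=="wrist":
        M=p["mount"];R=s["eef_rot"];return p,R@M[:3,:3],s["eef_pos"]+R@M[:3,3]
    return p,p["attitude"],p["xyz"]
def rays(n,uv,s=None):
    p,R,t=pose(n,s)
    K=np.array([[p["fx"],0,p["cx"]],[0,p["fy"],p["cy"]],[0,0,1]])
    x=cv2.undistortPoints(np.float64(uv).reshape(-1,1,2),K,np.array([p["k1"],0,0,0.]))[:,0]
    return np.c_[x,np.ones(len(x))]@R.T,t
def plane(n,uv,z,s=None):
    d,t=rays(n,uv,s);return t+d*((z-t[2])/d[:,2])[:,None]
def cloud(n,d,s=None):
    v,u=np.mgrid[:480,:640];r,t=rays(n,np.c_[u.ravel(),v.ravel()],s)
    return (t+r*d.reshape(-1,1)).reshape(480,640,3)
def biggest(m,pt=None):
    c,_=cv2.findContours(m.astype(np.uint8),cv2.RETR_EXTERNAL,cv2.CHAIN_APPROX_NONE)
    return max(c,key=cv2.contourArea)[:,0]
E
python3 - <<'E'
from h import *
for n in("top","scene"):
    f=np.load(f"pics/{n}0.npz");im,d=f["im"],f["d"];P=cloud(n,d);hsv=cv2.cvtColor(im,cv2.COLOR_RGB2HSV)
    m=np.zeros((480,640),bool)
    if n=="top": m[150:270,270:420]=1
    else: m[200:330,230:390]=1
    Z=P[...,2]
    print(n,"bench z",np.median(Z[m]))
    dark=m&(hsv[...,2]<75)
    white=m&(hsv[...,1]<40)&(hsv[...,2]>170)
    # collar: white, high
    w=white&(Z>.075);c=biggest(w);q=plane(n,c,.092)[:,:2].astype(np.float32)
    (o,r)=cv2.minEnclosingCircle(q);print("collar circle",o,r,cv2.fitEllipse(q))
    # lid: dark and low in world box
    L=dark&(Z<.075)&(Z>.003)&(P[...,1]<-.1)
    L=cv2.morphologyEx(L.astype(np.uint8),cv2.MORPH_CLOSE,np.ones((3,3)))
    c=biggest(L);q=plane(n,c,.008)[:,:2];print("lid box px",cv2.boundingRect(c),"mean",q.mean(0),q.min(0),q.max(0))
    top=(P[...,2]>.04)&L.astype(bool)
    if top.sum()>8:
        a=plane(n,np.argwhere(top)[:,::-1],.052)[:,:2];print("bar top",len(a),cv2.minAreaRect(a.astype(np.float32)))
    # console
    G=m&(Z>.050)&(Z<.068)&(P[...,1]>-.12)
    c=biggest(G);q=plane(n,c,.06)[:,:2].astype(np.float32);print("console",cv2.minAreaRect(q))
    G=m&(Z>.030)&(Z<.13)&(P[...,1]>-.12);c=biggest(G);q=plane(n,c,.06)[:,:2].astype(np.float32);print("console+lip",cv2.minAreaRect(q))
im=np.load("pics/top0.npz")["im"][150:310,270:460]
im2=np.load("pics/scene0.npz")["im"][200:360,200:390]
cv2.imwrite("pics/crop.png",np.hstack([cv2.resize(i,None,fx=2.1,fy=2.1*1.3,interpolation=2) if 0 else cv2.resize(i,(399,336),interpolation=2) for i in(im,im2)])[...,::-1])
E
```

```text
top bench z 0.0013933670241015328
collar circle (0.6155561208724976, 0.0040871817618608475) 0.061186645179986954 ((0.6153849363327026, 0.004412781447172165), (0.11707082390785217, 0.11831987649202347), 130.6484832763672)
lid box px (386, 245, 21, 22) mean [ 0.45014286 -0.24201084] [ 0.4175809  -0.27282948] [ 0.48216219 -0.21122075]
bar top 100 ((0.4517982602119446, -0.24228458106517792), (0.014509261585772038, 0.05911795422434807), 44.98160171508789)
console ((0.5913628935813904, 0.009348034858703613), (0.1593046486377716, 0.1803559809923172), 77.01801300048828)
console+lip ((0.5820633172988892, 0.011491931974887848), (0.1593046486377716, 0.2896193563938141), 77.01801300048828)
scene bench z 0.0003419319336880333
collar circle (0.6161590814590454, 0.0023194339592009783) 0.06219018995761871 ((0.6150901317596436, 0.001451290212571621), (0.11629341542720795, 0.12010307610034943), 27.257234573364258)
lid box px (242, 291, 20, 27) mean [ 0.45056198 -0.24563864] [ 0.41813256 -0.27671469] [ 0.4817098  -0.21368897]
bar top 85 ((0.4639013111591339, -0.2576867640018463), (0.018122423440217972, 0.07742408663034439), 39.10686492919922)
console ((0.5913116931915283, 0.005606599152088165), (0.16421455144882202, 0.17966888844966888), 76.8042984008789)
console+lip ((0.5864782333374023, 0.002058878540992737), (0.17358192801475525, 0.2960585355758667), 77.10821533203125)
```

View pics/crop.png

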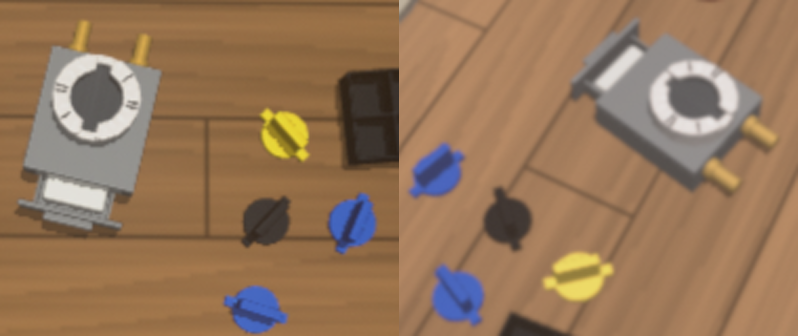

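The black lid is at top (397,255) and scene (252,304). The yellow part at (405,213) and the blue ones at (437,256) and (391,297) have the same shape but the wrong colour. The enlarged crop confirms that only the part at (397,255) is black, so that is the one. The mouth is at top (317,196) with its notches roughly along the console axis (yaw about -13°). The drawer is open on the robot side.

send_rows(
  hand=[-1,-1,-1,-1,-1,-1,-1,-1,-1,-1],
  delta_pos=[
    [0.04,-0.03,0],
    [0.11,-0.09,0],
    [0.18,-0.14,0],
    [0.26,-0.2,0],
    [0.34,-0.26,0],
    [0.42,-0.33,0],
    [0.5,-0.39,0],
    [0.57,-0.45,0],
    [0.62,-0.49,0],
    [0.65,-0.51,0],
  ],
  spin=[-0.1,-0.2,-0.3,-0.4,-0.5,-0.6,-0.7,-0.8,-0.9,-1],
  newtons=20,
)

```text
clock: 1.4
eef_pos: [0.4515, -0.1966, 0.2024]
eef_rot: [[0.337, 0.941, -0.0], [0.941, -0.337, 0.0], [0.0, -0.0, -1.0]]
contact_force: [1.4, -0.8, 0.5]
gripper_width: 0.0
grasp_force: 0.0
```

```bash
cat >> h.py <<'E'
def step(x,y,z,yaw,s=None):
    "scaled move from current pose to world TCP x,y,z and tool-x yaw (deg)"
    s=s or read_state();R=s["eef_rot"];d=R.T@(np.array([x,y,z])-s["eef_pos"])/.5
    y0=np.degrees(np.arctan2(R[1,0],R[0,0]));sp=-((yaw-y0+180)%360-180)/45
    print("pos",s["eef_pos"].round(4),"yaw",y0.round(2),"-> d",d.round(4),"spin",round(sp,4),"F",s["contact_force"].round(1),"t",s["clock"])
E
python3 - <<'E'
from h import *
a=np.radians(-13.05);ex=np.array([np.cos(a),np.sin(a)]);ey=np.array([-ex[1],ex[0]])
for n,o in(("top",(.5913,.0093)),("scene",(.5913,.0056))):
    P=cloud(n,np.load(f"pics/{n}0.npz")["d"]).reshape(-1,3)
    q=P[:,:2]-o;l=np.c_[q@ex,q@ey,P[:,2]]
    for y0,y1 in((-.03,.03),(-.07,-.04),(.04,.07)):
        k=l[(l[:,1]>y0)&(l[:,1]<y1)&(l[:,2]>.035)&(l[:,2]<.075)&(l[:,0]>-.2)&(l[:,0]<0)];print(n,y0,np.percentile(k[:,0],[0,2,5]).round(4))
o=np.array([.5913,.0075]);open_=.045
for x in(-.098-.015-.05-.02,-.098-.015): print(o+x*ex+.055*ey)
x,y=o+(-.183)*ex+.055*ey
step(x,y,.15,77)
E
```

```text
top -0.03 [-0.1536 -0.1521 -0.1489]
top -0.07 [-0.1418 -0.1412 -0.1382]
top 0.04 [-0.1421 -0.1411 -0.1387]
scene -0.03 [-0.1563 -0.1527 -0.1496]
scene -0.07 [-0.1439 -0.1403 -0.1379]
scene 0.04 [-0.1432 -0.1418 -0.1393]
[0.42544534 0.10240117]
[0.49363748 0.08659508]
pos [ 0.4515 -0.1966  0.2024] yaw 70.28 -> d [ 0.5454 -0.2508  0.1048] spin -0.1493 F [ 1.4 -0.8  0.5] t 1.4
```

send_rows(
  hand=[-1,-1,-1,-1,-1,-1,-1,-1,-1,-1],
  delta_pos=[
    [0.07,-0.03,0],
    [0.17,-0.07,0],
    [0.28,-0.12,0],
    [0.39,-0.17,0],
    [0.49,-0.21,0.02],
    [0.546,-0.233,0.08],
    [0.546,-0.233,0.16],
    [0.546,-0.233,0.25],
    [0.546,-0.233,0.31],
    [0.546,-0.233,0.334],
  ],
  spin=[-0.05,-0.1,-0.15,-0.15,-0.15,-0.15,-0.15,-0.15,-0.15,-0.15],
)

```text
clock: 2.65
eef_pos: [0.4332, 0.0982, 0.0339]
eef_rot: [[0.229, 0.973, -0.003], [0.973, -0.229, -0.0], [-0.001, -0.003, -1.0]]
contact_force: [-0.6, -0.6, 0.3]
gripper_width: 0.0
grasp_force: 0.0
```

```bash
python3 - <<'E'
from h import *
step(.494,.0866,.035,77)
E
```

```text
pos [0.4332 0.0982 0.0339] yaw 76.75 -> d [ 0.0052  0.1236 -0.0025] spin -0.0056 F [-0.6 -0.6  0.3] t 2.65
```

send_rows(
  hand=[-1,-1,-1,-1,-1,-1,-1,-1,-1,-1],
  delta_pos=[
    [0,0.015,0],
    [0,0.03,0],
    [0,0.045,0],
    [0,0.06,0],
    [0,0.075,0],
    [0,0.09,0],
    [0,0.1,0],
    [0,0.11,0],
    [0,0.116,0],
    [0,0.12,0],
  ],
  spin=[0,0,0,0,0,0,0,0,0,0],
)

```text
clock: 3.9
eef_pos: [0.4934, 0.0845, 0.0354]
eef_rot: [[0.23, 0.973, -0.0], [0.973, -0.23, 0.0], [0.0, -0.0, -1.0]]
contact_force: [0.3, -0.3, 0.7]
gripper_width: 0.002
grasp_force: 0.0
```

```bash
python3 - <<'E'
from h import *
step(.494,.0866,.035,77)
a=np.radians(-13.05);ex=np.array([np.cos(a),np.sin(a)]);ey=np.array([-ex[1],ex[0]])
for n,o in(("top",(.5913,.0093)),("scene",(.5913,.0056))):
    im,d=viewer.get_image(n);cv2.imwrite(f"pics/{n}1.png",im[...,::-1])
    P=cloud(n,d).reshape(-1,3)
    q=P[:,:2]-o;l=np.c_[q@ex,q@ey,P[:,2]]
    for y0,y1 in((-.03,.02),(-.07,-.04)):
        k=l[(l[:,1]>y0)&(l[:,1]<y1)&(l[:,2]>.035)&(l[:,2]<.075)&(l[:,0]>-.2)&(l[:,0]<0)];print(n,y0,np.percentile(k[:,0],[0,2,5]).round(4))
E
```

```text
pos [0.4934 0.0845 0.0354] yaw 76.73 -> d [0.0044 0.0003 0.0008] spin -0.0061 F [ 0.3 -0.3  0.7] t 3.9
top -0.03 [-0.1017 -0.096  -0.0891]
top -0.07 [-0.1415 -0.1395 -0.1349]
scene -0.03 [-0.156  -0.1539 -0.1508]
scene -0.07 [-0.1432 -0.1403 -0.137 ]
```

```bash
python3 - <<'E'
import cv2,numpy as np
a=cv2.imread("pics/scene1.png")[150:330,220:440];b=cv2.imread("pics/top1.png")[150:300,220:403]
cv2.imwrite("pics/c1.png",np.hstack([cv2.resize(i,(400,327)) for i in(a,b)]))
E
```

```text
(no output)
```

View pics/c1.png

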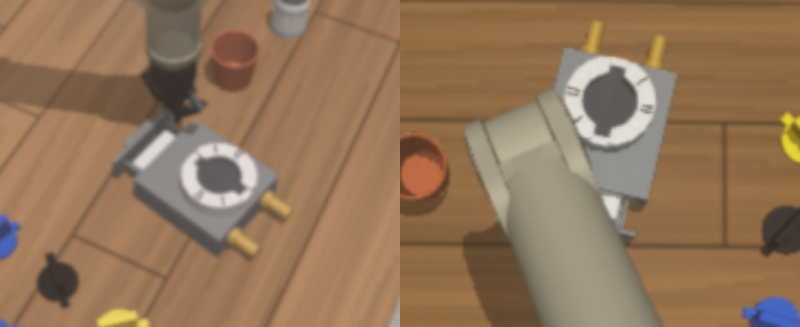

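```bash
python3 - <<'E'
from h import *
s=read_state()
def proj(n,X):
    p,R,t=pose(n,s);c=(np.array(X)-t)@R
    K=np.array([[p["fx"],0,p["cx"]],[0,p["fy"],p["cy"]],[0,0,1]])
    return cv2.projectPoints(c.reshape(-1,1,3),np.zeros(3),np.zeros(3),K,np.array([p["k1"],0,0,0.]))[0][:,0].round(1)
T=s["eef_pos"];X=[T,T+[0,0,.05],T+[0,0,.1],(.4434,.0943,.06)]
print("scene",proj("scene",X));
a=np.radians(-13.05);ex=np.array([np.cos(a),np.sin(a)]);ey=np.array([-ex[1],ex[0]])
o=np.array([.5913,.0075])
F=[np.r_[o-.142*ex+y*ey,.058] for y in(-.075,.055,.075)];print(proj("scene",F))
im,d=viewer.get_image("scene");P=cloud("scene",d)
q=P[...,:2]-o;l=np.dstack([q@ex,q@ey,P[...,2]])
k=l[(l[...,0]>-.16)&(l[...,0]<-.13)&(l[...,2]>.02)&(l[...,2]<.07)&(abs(l[...,1])<.1)];print("front",k.min(0),k.max(0))
k=l[(l[...,0]>-.128)&(l[...,0]<-.09)&(l[...,2]>.02)&(l[...,2]<.2)&(abs(l[...,1]-.055)<.06)&(l[...,2]>.065)];print("finger",k.min(0),k.max(0))
wi,wd=viewer.get_image("wrist");cv2.imwrite("pics/w1.png",wi[...,::-1])
c=cv2.resize(im[150:330,220:440],None,fx=3.6,fy=3.2,interpolation=2)
for u,v in proj("scene",X+F):cv2.circle(c,(int((u-220)*3.6),int((v-150)*3.2)),3,(255,0,0),-1)
cv2.imwrite("pics/c2.png",c[...,::-1])
E
```

```text
scene [[315.6 221.1]
 [315.6 211.7]
 [315.7 201.7]
 [302.9 208.5]]
[[281.2 238.1]
 [308.9 211.6]
 [313.  207.7]]
front [-0.15831513 -0.07713079  0.02011302] [-0.13047745  0.06043841  0.06341954]
finger [-0.12780586  0.01333997  0.06799324] [-0.09024282  0.06191834  0.19974707]
```

View pics/c2.png

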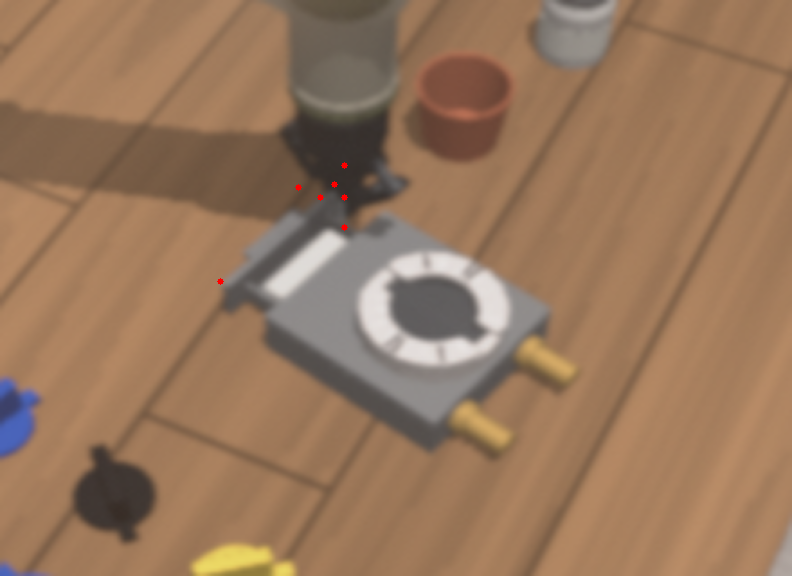

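View pics/w1.png

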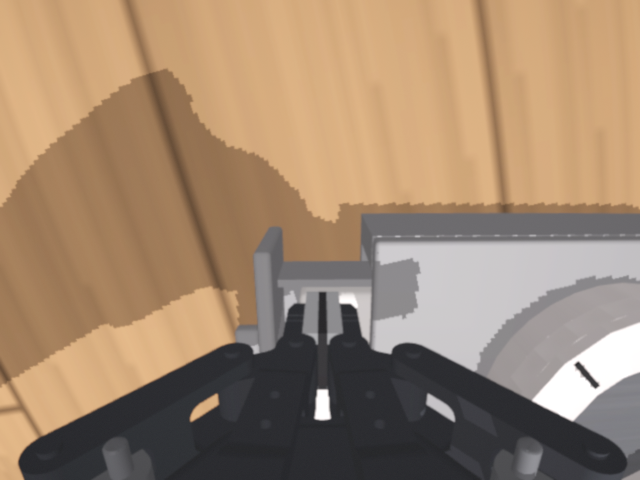

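```bash
python3 - <<'E'
from h import *
s=read_state();im,d=viewer.get_image("wrist");P=cloud("wrist",d,s)
a=np.radians(-13.05);ex=np.array([np.cos(a),np.sin(a)]);ey=np.array([-ex[1],ex[0]])
q=P[...,:2]-np.array([.5913,.0075]);l=np.dstack([q@ex,q@ey,P[...,2]])
for n,u,v in(("bench",450,100),("bench",150,250),("console",450,260),("panel",262,290),("paneltop",270,240),("tray wall",320,272),("tray",362,300),("tipL",308,305),("tipR",335,305),("tipL",308,315),("tipL",308,330),("fingL",300,360),("lip",245,340)):
    print(n,u,v,l[v,u].round(4))
E
```

```text
bench 450 100 [-0.0442  0.1451  0.0012]
bench 150 250 [-0.2164  0.0617  0.0007]
console 450 260 [-0.0588  0.0755  0.0615]
panel 262 290 [-0.1396  0.0608  0.0581]
paneltop 270 240 [-0.1378  0.0783  0.039 ]
tray wall 320 272 [-0.1141  0.0583  0.0293]
tray 362 300 [-0.0927  0.0453  0.0358]
tipL 308 305 [-0.1183  0.0647  0.0812]
tipR 335 305 [-0.1081  0.0646  0.0811]
tipL 308 315 [-0.118   0.0646  0.0891]
tipL 308 330 [-0.1176  0.0648  0.1002]
fingL 300 360 [-0.1192  0.0658  0.1187]
lip 245 340 [-0.1499  0.0332  0.054 ]
```

```bash
python3 - <<'E'
from h import *
s=read_state();im,d=viewer.get_image("wrist");P=cloud("wrist",d,s)
T=(P-s["eef_pos"])@s["eef_rot"]
for u in (300,308,322,340):
    print(u,[(v,*(T[v,u]*1000).round(0).astype(int),im[v,u].tolist()) for v in range(286,308,3)])
print(s["gripper_width"])
E
```

```text
300 [(286, np.int64(2), np.int64(-11), np.int64(-5), [140, 138, 140]), (289, np.int64(-10), np.int64(-13), np.int64(21), [144, 141, 143]), (292, np.int64(-12), np.int64(-13), np.int64(21), [147, 144, 145]), (295, np.int64(-14), np.int64(-13), np.int64(19), [155, 151, 152]), (298, np.int64(-8), np.int64(-12), np.int64(4), [165, 161, 161]), (301, np.int64(-10), np.int64(-12), np.int64(4), [165, 161, 161]), (304, np.int64(7), np.int64(-9), np.int64(-36), [68, 68, 71]), (307, np.int64(8), np.int64(-9), np.int64(-39), [45, 46, 50])]
308 [(286, np.int64(2), np.int64(-7), np.int64(-4), [148, 145, 147]), (289, np.int64(-4), np.int64(-8), np.int64(7), [170, 166, 165]), (292, np.int64(11), np.int64(-6), np.int64(-33), [143, 142, 143]), (295, np.int64(11), np.int64(-6), np.int64(-36), [141, 140, 143]), (298, np.int64(12), np.int64(-6), np.int64(-40), [142, 141, 144]), (301, np.int64(12), np.int64(-6), np.int64(-42), [141, 141, 143]), (304, np.int64(12), np.int64(-5), np.int64(-45), [141, 140, 143]), (307, np.int64(11), np.int64(-5), np.int64(-47), [141, 140, 143])]
322 [(286, np.int64(2), np.in
[... 321 characters left out ...]
(0), np.int64(-43), [41, 41, 42]), (304, np.int64(11), np.int64(0), np.int64(-44), [42, 41, 43]), (307, np.int64(11), np.int64(0), np.int64(-47), [42, 41, 43])]
340 [(286, np.int64(2), np.int64(9), np.int64(-5), [149, 146, 148]), (289, np.int64(-5), np.int64(9), np.int64(8), [171, 167, 165]), (292, np.int64(-5), np.int64(9), np.int64(4), [180, 175, 175]), (295, np.int64(-5), np.int64(9), np.int64(0), [215, 210, 210]), (298, np.int64(-7), np.int64(9), np.int64(2), [249, 244, 243]), (301, np.int64(-8), np.int64(9), np.int64(0), [254, 249, 248]), (304, np.int64(8), np.int64(7), np.int64(-36), [116, 114, 116]), (307, np.int64(12), np.int64(7), np.int64(-48), [99, 99, 102])]
-0.001612799729282936
```

The wrist depth shows the real fingertips ending about 32 mm short of the stated TCP, at tool z ≈ -32 mm. The fingers therefore passed over the 58 mm drawer front without touching it, and they are now above the tray between the front (265,290) and the console (370,300). I'll back out, go 35 mm lower and push again, using this offset from here on.

send_rows(
  hand=[-1,-1,-1,-1,-1,-1,-1,-1,-1,-1],
  delta_pos=[
    [0,0,-0.02],
    [0,-0.02,-0.02],
    [0,-0.05,-0.02],
    [0,-0.08,-0.02],
    [0,-0.11,-0.02],
    [0,-0.125,-0.02],
    [0,-0.125,0],
    [0,-0.125,0.03],
    [0,-0.125,0.06],
    [0,-0.125,0.07],
  ],
  spin=[0,0,0,0,0,0,0,0,0,0],
)

```text
clock: 5.45
eef_pos: [0.4315, 0.0987, -0.0013]
eef_rot: [[0.23, 0.973, -0.003], [0.973, -0.23, 0.0], [-0.0, -0.003, -1.0]]
contact_force: [0.2, -0.2, -0.3]
gripper_width: -0.007
grasp_force: 0.0
```

send_rows(
  hand=[-1,-1,-1,-1,-1,-1,-1,-1,-1,-1],
  delta_pos=[
    [0,0.01,0],
    [0,0.02,0],
    [0,0.03,0],
    [0,0.045,0],
    [0,0.06,0],
    [0,0.075,0],
    [0,0.09,0],
    [0,0.1,0],
    [0,0.11,0],
    [0,0.118,0],
  ],
  spin=[0,0,0,0,0,0,0,0,0,0],
)

```text
clock: 6.7
eef_pos: [0.4901, 0.0853, 0.0004]
eef_rot: [[0.23, 0.973, -0.0], [0.973, -0.23, 0.0], [0.0, -0.0, -1.0]]
contact_force: [-1.6, 2.0, 0.6]
gripper_width: 0.001
grasp_force: 0.8
```

```bash
python3 - <<'E'
from h import *
s=read_state();print(s["eef_pos"],s["contact_force"],s["clock"])
a=np.radians(-13.05);ex=np.array([np.cos(a),np.sin(a)]);ey=np.array([-ex[1],ex[0]])
im,d=viewer.get_image("wrist");P=cloud("wrist",d,s);cv2.imwrite("pics/w2.png",im[...,::-1])
im,d=viewer.get_image("scene");P2=cloud("scene",d)
for P,o in((P,(.5913,.0075)),(P2,(.5913,.0056))):
    q=P[...,:2]-np.array(o);l=np.dstack([q@ex,q@ey,P[...,2]]).reshape(-1,3)
    for y0,y1 in((-.03,.03),(-.07,-.04),(.065,.075)):
        k=l[(l[:,1]>y0)&(l[:,1]<y1)&(l[:,2]>.04)&(l[:,2]<.062)&(l[:,0]>-.2)&(l[:,0]<0)]
        if len(k):print(y0,len(k),np.percentile(k[:,0],[0,2,5]).round(4))
E
```

```text
[4.90059286e-01 8.53102333e-02 3.93380037e-04] [-1.6142838   2.04221926  0.59565408] 6.7
-0.03 312 [-0.1141 -0.1141 -0.1141]
0.065 7390 [-0.1225 -0.1025 -0.1011]
-0.03 333 [-0.1151 -0.1138 -0.1109]
-0.07 239 [-0.1041 -0.101  -0.0982]
0.065 37 [-0.0803 -0.0784 -0.0761]
```

send_rows(
  hand=[-1,-1,-1,-1,-1,-1,-1,-1,-1,-1],
  delta_pos=[
    [0,0.001,0],
    [0,0.002,0],
    [0,0.003,0],
    [0,0.004,0],
    [0,0.005,0],
    [0,0.006,0],
    [0,0.007,0],
    [0,0.008,0],
    [0,0.009,0],
    [0,0.01,0],
  ],
  spin=[0,0,0,0,0,0,0,0,0,0],
)

```text
clock: 8.05
eef_pos: [0.4938, 0.0842, 0.0003]
eef_rot: [[0.229, 0.973, -0.002], [0.973, -0.229, -0.0], [-0.001, -0.002, -1.0]]
contact_force: [-8.2, -0.8, 5.6]
gripper_width: -0.001
grasp_force: 3.7
```

send_rows(
  hand=[-1,-1,-1,-1,-1,-1,-1,-1,1,1],
  delta_pos=[
    [0,0.001,0],
    [0,0.003,0],
    [0,0.003,0],
    [0,-0.01,0],
    [0,-0.04,0],
    [0,-0.06,-0.02],
    [0,-0.06,-0.08],
    [0,-0.06,-0.16],
    [0,-0.06,-0.24],
    [0,-0.06,-0.28],
  ],
  spin=[0,0,0,0,0,0,0,0,0,0],
)

```text
clock: 9.3
eef_pos: [0.4662, 0.0916, 0.1435]
eef_rot: [[0.229, 0.973, 0.004], [0.973, -0.229, 0.0], [0.001, 0.004, -1.0]]
contact_force: [0.1, 0.0, -0.7]
gripper_width: 0.413
grasp_force: 0.0
```

```bash
python3 - <<'E'
from h import *
a=np.radians(-13.05);ex=np.array([np.cos(a),np.sin(a)]);ey=np.array([-ex[1],ex[0]])
im,d=viewer.get_image("scene");P2=cloud("scene",d)
q=P2[...,:2]-np.array((.5913,.0056));l=np.dstack([q@ex,q@ey,P2[...,2]]).reshape(-1,3)
for y0,y1 in((-.03,.03),(-.07,-.04)):
        k=l[(l[:,1]>y0)&(l[:,1]<y1)&(l[:,2]>.04)&(l[:,2]<.062)&(l[:,0]>-.2)&(l[:,0]<0)]
        if len(k):print(y0,len(k),np.percentile(k[:,0],[0,2,5]).round(4))
step(.4505,-.243,.14,135)
E
```

```text
-0.03 303 [-0.11   -0.1083 -0.1071]
-0.07 242 [-0.0966 -0.0952 -0.0931]
pos [0.4672 0.0919 0.1453] yaw 76.76 -> d [-0.6596  0.1208  0.0102] spin -1.2942 F [1.2 1.  2.7] t 9.35
```

send_rows(
  hand=[1,1,1,1,1,1,1,1,1,1],
  delta_pos=[
    [-0.05,0.02,0],
    [-0.14,0.05,0],
    [-0.24,0.08,0],
    [-0.34,0.11,0],
    [-0.44,0.145,0],
    [-0.54,0.18,0],
    [-0.63,0.21,0],
    [-0.7,0.23,0],
    [-0.734,0.24,0],
    [-0.734,0.24,0],
  ],
  spin=[-0.1,-0.2,-0.3,-0.4,-0.5,-0.6,-0.7,-0.8,-0.9,-1],
)

```text
clock: 10.6
eef_pos: [0.4973, -0.2955, 0.1403]
eef_rot: [[-0.526, 0.851, -0.0], [0.851, 0.526, -0.0], [0.0, -0.0, -1.0]]
contact_force: [1.7, 0.4, 0.3]
gripper_width: 1.002
grasp_force: 0.0
```

```bash
python3 - <<'E'
from h import *
s=read_state();im,d=viewer.get_image("wrist");P=cloud("wrist",d,s);cv2.imwrite("pics/w3.png",im[...,::-1]);np.savez("pics/w3.npz",im=im,d=d)
hsv=cv2.cvtColor(im,cv2.COLOR_RGB2HSV)
near=np.hypot(P[...,0]-.4505,P[...,1]+.2435)<.062
M=near&(hsv[...,2]<80)&(P[...,2]<.07)
B=M&(P[...,2]>.046);c=biggest(B);q=plane("wrist",c,.052,s)[:,:2].astype(np.float32);r=cv2.minAreaRect(q);print("bar",r)
D=M&(P[...,2]>.004)&(P[...,2]<.014);X=P[D][:,:2]
rr=np.hypot(*(X-r[0]).T);E=X[rr>.037]-r[0];print("ears",len(E),np.degrees(np.arctan2(E[:,1],E[:,0])%np.pi).round(0)[::max(1,len(E)//12)], rr.max())
DD=M&(P[...,2]>.004);c=biggest(DD);print(cv2.minAreaRect(plane("wrist",c,.008,s)[:,:2].astype(np.float32)),cv2.boundingRect(c))
step(.4505,-.243,.14,135)
E
```

```text
bar ((0.45233556628227234, -0.24243101477622986), (0.014146302826702595, 0.059393204748630524), 46.95833969116211)
ears 187 [132. 133. 132. 133. 136. 138. 140. 143. 145. 129. 131. 134. 143.] 0.04548841621544703
((0.4494054615497589, -0.24252721667289734), (0.06565805524587631, 0.07109113782644272), 85.72859191894531) (268, 83, 81, 104)
pos [ 0.4976 -0.2943  0.1403] yaw 122.01 -> d [ 0.1369 -0.0254  0.0007] spin -0.2887 F [ 0.2  0.4 -0. ] t 10.65
```

View pics/w3.png

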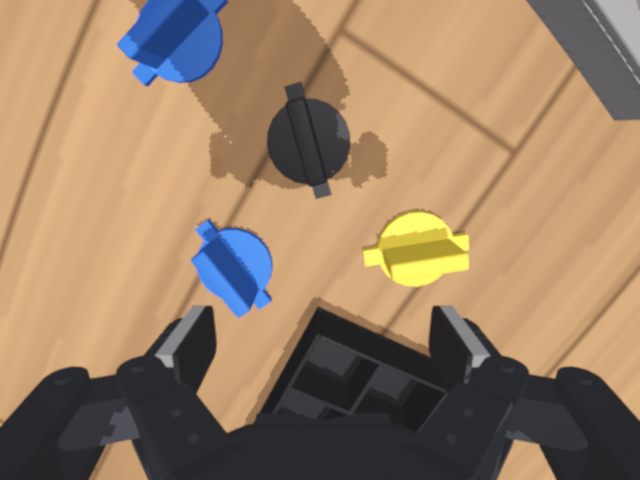

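The black lid is at wrist (308,140) with its bar at yaw about 137°. The blue parts at (180,40) and (233,262) and the yellow one at (416,248) stay clear of the open fingers.

send_rows(
  hand=[0.3,0.3,0.3,0.3,0.3,0.3,0.3,0.3,0.3,0.3],
  delta_pos=[
    [0.03,-0.005,0],
    [0.08,-0.013,0],
    [0.12,-0.02,0],
    [0.136,-0.022,0],
    [0.136,-0.022,0.02],
    [0.136,-0.022,0.06],
    [0.136,-0.022,0.11],
    [0.136,-0.022,0.16],
    [0.136,-0.022,0.19],
    [0.136,-0.022,0.2],
  ],
  spin=[-0.1,-0.2,-0.333,-0.333,-0.333,-0.333,-0.333,-0.333,-0.333,-0.333],
)

```text
clock: 11.9
eef_pos: [0.4526, -0.2416, 0.0393]
eef_rot: [[-0.727, 0.686, -0.001], [0.686, 0.727, 0.001], [0.002, -0.0, -1.0]]
contact_force: [-1.0, 0.8, 0.2]
gripper_width: 0.652
grasp_force: 0.0
```

```bash
python3 - <<'E'
from h import *
s=read_state();im,d=viewer.get_image("wrist");P=cloud("wrist",d,s);cv2.imwrite("pics/w4.png",im[...,::-1])
T=(P-s["eef_pos"])@s["eef_rot"]
hsv=cv2.cvtColor(im,cv2.COLOR_RGB2HSV)
M=(hsv[...,2]<80)&(np.hypot(T[...,0],T[...,1])<.055)&(P[...,2]<.058)&(P[...,2]>.046)
c=biggest(M);print("bar top in tool/world",cv2.boundingRect(c),cv2.minAreaRect(plane("wrist",c,.052,s)[:,:2].astype(np.float32)))
step(.4523,-.2424,-.015,137)
E
```

```text
bar top in tool/world (304, 232, 30, 117) ((0.4507659673690796, -0.24127507209777832), (0.01363055408000946, 0.05948996916413307), 47.11087417602539)
pos [ 0.4527 -0.2416  0.0394] yaw 136.66 -> d [-0.0006 -0.0017  0.1088] spin -0.0075 F [-1.   0.7 -0.4] t 11.95
```

View pics/w4.png

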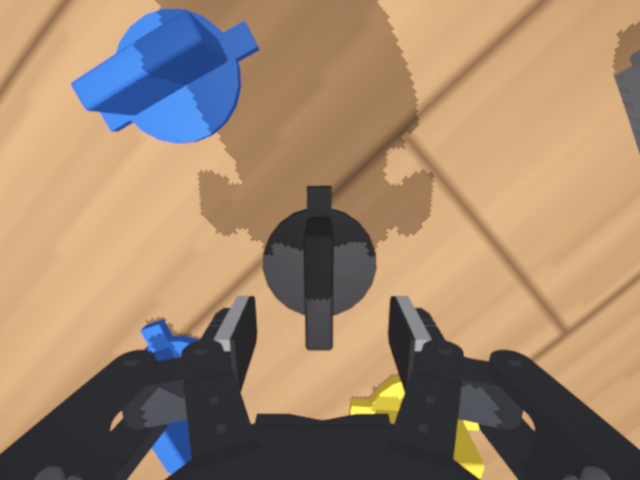

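send_rows(
  hand=[0.3,0.3,0.3,0.3,0.3,0.3,-1,-1,-1,-1],
  delta_pos=[
    [0,-0.001,0.02],
    [0,-0.002,0.05],
    [0,-0.002,0.08],
    [0,-0.002,0.1],
    [0,-0.002,0.108],
    [0,-0.002,0.108],
    [0,-0.002,0.108],
    [0,-0.002,0.108],
    [0,-0.002,0.108],
    [0,-0.002,0.108],
  ],
  spin=[0,0,0,0,0,0,0,0,0,0],
  newtons=50,
)

```text
clock: 13.2
eef_pos: [0.4526, -0.2426, -0.0131]
eef_rot: [[-0.728, 0.686, 0.001], [0.686, 0.728, -0.0], [-0.001, 0.0, -1.0]]
contact_force: [-1.4, 0.4, 4.1]
gripper_width: 0.157
grasp_force: 49.8
```

send_rows(
  hand=[-1,-1,-1,-1,-1,-1,-1,-1,-1,-1],
  delta_pos=[
    [0,0,-0.05],
    [0,0.02,-0.14],
    [-0.005,0.07,-0.23],
    [-0.015,0.15,-0.3],
    [-0.025,0.25,-0.326],
    [-0.035,0.36,-0.326],
    [-0.047,0.47,-0.326],
    [-0.058,0.58,-0.326],
    [-0.066,0.65,-0.326],
    [-0.068,0.677,-0.326],
  ],
  spin=[0,0,-0.1,-0.2,-0.3,-0.4,-0.5,-0.6,-0.674,-0.674],
)

```text
clock: 14.45
eef_pos: [0.7094, -0.0166, 0.1479]
eef_rot: [[-0.975, 0.221, -0.002], [0.221, 0.975, 0.002], [0.002, 0.001, -1.0]]
contact_force: [-0.7, -0.4, -1.3]
gripper_width: 0.154
grasp_force: 49.0
```

```bash
cat > mouth.py <<'E'
from h import *
s=read_state();im,d=viewer.get_image("wrist");P=cloud("wrist",d,s);np.savez("pics/w5.npz",im=im,d=d);cv2.imwrite("pics/w5.png",im[...,::-1])
Z=P[...,2];hsv=cv2.cvtColor(im,cv2.COLOR_RGB2HSV)
near=np.hypot(P[...,0]-.6155,P[...,1]-.004)<.09
W=near&(Z>.085)&(Z<.1);print("rim z",np.median(Z[W]))
c=biggest(W);q=plane("wrist",c,.092,s)[:,:2].astype(np.float32);print("outer",cv2.fitEllipse(q),cv2.minEnclosingCircle(q))
ctr=np.array(cv2.fitEllipse(q)[0])
cs,h=cv2.findContours(W.astype(np.uint8),cv2.RETR_CCOMP,cv2.CHAIN_APPROX_NONE)
hole=max([k for k,hh in zip(cs,h[0]) if hh[3]>=0],key=cv2.contourArea)[:,0]
H=plane("wrist",hole,.092,s)[:,:2];v=H-ctr;r=np.hypot(*v.T);ang=np.degrees(np.arctan2(v[:,1],v[:,0]))
C=H[r<.0405].astype(np.float32);print("inner circle",cv2.fitEllipse(C))
o=np.array(cv2.fitEllipse(C)[0]);v=H-o;r=np.hypot(*v.T);ang=np.degrees(np.arctan2(v[:,1],v[:,0]))
E=r>.043
for lo in(-13,167):
    da=(ang-lo+180)%360-180;k=E&(abs(da)<40);print("notch",lo,k.sum(),lo+da[k].min(),lo+da[k].max(),"mid",lo+(da[k].min()+da[k].max())/2,"rmax",r[k].max())
# lid in tool
T=(P-s["eef_pos"])@s["eef_rot"]
L=(hsv[...,2]<80)&(np.hypot(T[...,0],T[...,1])<.055)&(T[...,2]>-.025-.002)&(T[...,2]<-.008)
if L.any():
    print("lid pts tool",L.sum(),T[L].min(0).round(4),T[L].max(0).round(4))
print(s["grasp_force"],s["gripper_width"])
step(*o,.1,167,s)
E
python3 mouth.py
```

```text
rim z 0.09218587276499152
outer ((0.6176353096961975, 0.005198715254664421), (0.11428304016590118, 0.12191963940858841), 166.89260864257812) ((0.6162093877792358, 0.005447243340313435), 0.06096414849162102)
inner circle ((0.616830587387085, 0.005456499755382538), (0.07271801680326462, 0.07481829822063446), 71.93891143798828)
notch -13 51 -27.717422393316525 2.6481079683622966 mid -12.534657212477114 rmax 0.04853689126859831
notch 167 58 152.3702780655921 181.67974627528037 mid 167.02501217043624 rmax 0.04839389023004764
lid pts tool 7826 [-0.0163 -0.0321 -0.027 ] [ 0.0461  0.0335 -0.0149]
49.00149643421173 0.153793607318468
pos [ 0.7094 -0.0166  0.1479] yaw 167.22 -> d [0.1902 0.0019 0.0962] spin 0.0049 F [-0.7 -0.4 -1.3] t 14.45
```

View pics/w5.png

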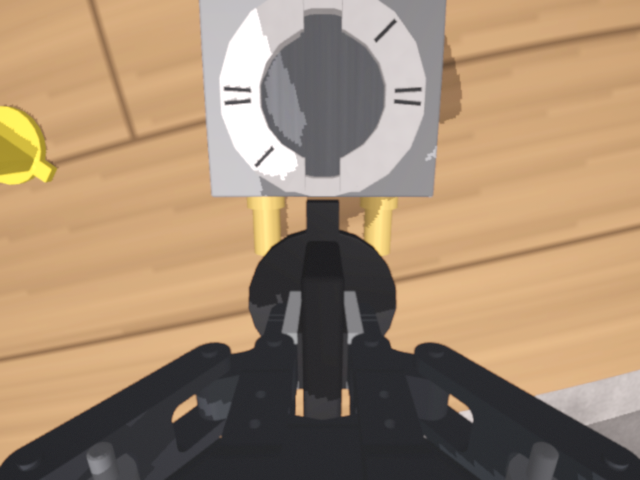

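```bash
python3 - <<'E'
from h import *
from scipy.optimize import least_squares
s=read_state();f=np.load("pics/w5.npz");im,d=f["im"],f["d"];P=cloud("wrist",d,s);T=(P-s["eef_pos"])@s["eef_rot"]
L=(np.hypot(T[...,0],T[...,1])<.055)&(T[...,2]>-.026)&(T[...,2]<-.008)
c=biggest(L);q=plane("wrist",c,s["eef_pos"][2]+.0211,s);q=(q-s["eef_pos"])@s["eef_rot"]
k=q[(q[:,0]>-.002)&(abs(q[:,1])>.009)];k=k[np.hypot(k[:,0],k[:,1])>.029]
r=least_squares(lambda p:np.hypot(k[:,0]-p[0],k[:,1]-p[1])-.034,[0,0],loss="soft_l1",f_scale=.001);print("disc c tool",r.x,len(k),np.abs(r.fun).mean())
e=q[(abs(q[:,1])<.012)&(q[:,0]>.038)];print("ear tip",e[:,0].max(),"y",e[:,1].min(),e[:,1].max())
E
```

```text
disc c tool [0.00034069 0.00076604] 180 0.0005990300953950227
ear tip 0.0471363333690079 y -0.005977139677035794 0.007909060539249772
```

send_rows(
  hand=[-1,-1,-1,-1,-1,-1,-1,-1,-1,-1],
  delta_pos=[
    [0.02,0,0],
    [0.06,0,0],
    [0.11,0,0],
    [0.15,0,0],
    [0.18,0,0],
    [0.189,0,0.02],
    [0.189,0,0.06],
    [0.189,0,0.09],
    [0.189,0,0.11],
    [0.189,0,0.11],
  ],
  spin=[0,0,0,0,0,0,0,0,0,0],
)

```text
clock: 15.75
eef_pos: [0.6165, 0.0018, 0.0929]
eef_rot: [[-0.975, 0.224, -0.002], [0.224, 0.975, 0.001], [0.002, -0.0, -1.0]]
contact_force: [-0.2, -0.2, -2.1]
gripper_width: 0.157
grasp_force: 49.0
```

```bash
python3 - <<'E'
from h import *
s=read_state();R=s["eef_rot"];print("lid centre",s["eef_pos"]+R@[.0005,.0008,0])
step(.6168-(R@[.0005,.0008,0])[0],.0055-(R@[.0005,.0008,0])[1],.062,167.2)
im,d=viewer.get_image("wrist");cv2.imwrite("pics/w6.png",im[...,::-1])
E
```

```text
lid centre [0.6161713  0.00273375 0.09294322]
pos [0.6165 0.0018 0.0929] yaw 167.04 -> d [-0.0001  0.0057  0.0619] spin -0.0036 F [-0.2 -0.2 -2.1] t 15.75
```

send_rows(
  hand=[-1,-1,-1,-1,-1,-1,-1,-1,-1,-1],
  delta_pos=[
    [0,0.003,0],
    [0,0.005,0],
    [0,0.005,0],
    [0,0.005,0.006],
    [0,0.005,0.012],
    [0,0.005,0.018],
    [0,0.005,0.024],
    [0,0.005,0.03],
    [0,0.005,0.036],
    [0,0.005,0.036],
  ],
  spin=[0,0,0,0,0,0,0,0,0,0],
)

```text
clock: 17.05
eef_pos: [0.6174, 0.0042, 0.0761]
eef_rot: [[-0.975, 0.224, -0.0], [0.224, 0.975, 0.0], [0.001, -0.0, -1.0]]
contact_force: [-0.9, -0.9, -2.2]
gripper_width: 0.156
grasp_force: 49.0
```

send_rows(
  hand=[-1,-1,-1,-1,-1,-1,-1,-1,-1,-1],
  delta_pos=[
    [0,0,0.004],
    [0,0,0.008],
    [0,0,0.012],
    [0,0,0.016],
    [0,0,0.02],
    [0,0,0.023],
    [0,0,0.025],
    [0,0,0.027],
    [0,0,0.028],
    [0,0,0.028],
  ],
  spin=[0,0,0,0,0,0,0,0,0,0],
)

```text
clock: 18.3
eef_pos: [0.6176, 0.0043, 0.0624]
eef_rot: [[-0.975, 0.224, 0.0], [0.224, 0.975, 0.0], [0.0, 0.0, -1.0]]
contact_force: [0.6, -0.1, -2.3]
gripper_width: 0.161
grasp_force: 49.0
```

```bash
python3 - <<'E'
from h import *
step(.6168,.0055,.062,167.2)
E
```

```text
pos [0.6176 0.0043 0.0624] yaw 167.04 -> d [0.0021 0.0021 0.0008] spin -0.0036 F [ 0.6 -0.1 -2.3] t 18.3
```

send_rows(
  hand=[-1,-1,-1,-1,-1,-1,-1,-1,-1,-1],
  delta_pos=[
    [0,0,0.001],
    [0,0,0.001],
    [0,0,0.001],
    [0,0,0.001],
    [0,0,0.001],
    [0,0,0.001],
    [0,0,0.001],
    [0,0,0.001],
    [0,0,0.001],
    [0,0,0.001],
  ],
  spin=[0.1,0.22,0.34,0.46,0.58,0.7,0.8,0.9,0.97,1],
)

```text
clock: 19.55
eef_pos: [0.6173, 0.0037, 0.0619]
eef_rot: [[-0.53, 0.848, -0.001], [0.848, 0.53, -0.001], [-0.0, -0.001, -1.0]]
contact_force: [-1.1, -1.5, -0.5]
gripper_width: 0.161
grasp_force: 49.1
```

```bash
python3 - <<'E'
from h import *
step(.6168,.0055,.062,122.2)
s=read_state();print(s["grasp_force"],s["moment"],s["gripper_width"])
im,d=viewer.get_image("wrist");a=im
im2,_=viewer.get_image("scene")
cv2.imwrite("pics/f.png",np.hstack([cv2.resize(a,(440,330)),cv2.resize(im2[170:330,260:440],(360,330),interpolation=2)])[...,::-1])
# drawer check
P2=cloud("scene",_);an=np.radians(-13.05);ex=np.array([np.cos(an),np.sin(an)]);ey=np.array([-ex[1],ex[0]])
q=P2[...,:2]-np.array((.5913,.0056));l=np.dstack([q@ex,q@ey,P2[...,2]]).reshape(-1,3)
k=l[(abs(l[:,1])<.03)&(l[:,2]>.04)&(l[:,2]<.062)&(l[:,0]>-.2)&(l[:,0]<0)];print(np.percentile(k[:,0],[0,2,5]).round(4))
E
```

```text
pos [0.6173 0.0037 0.0619] yaw 121.98 -> d [ 0.0036  0.001  -0.0002] spin -0.0049 F [-1.1 -1.5 -0.5] t 19.55
49.09488916397095 [-0.42435733  0.36390649  0.10524657] 0.16102211695765023
[-0.1119 -0.1088 -0.1072]
```

View pics/f.png

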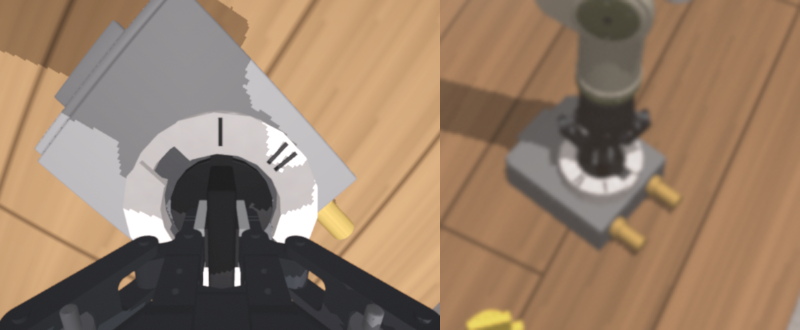

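The bar points at the single mark (wrist view (220,130)), the empty notch shows at (170,160), and the lid is seated and gripped with the drawer shut.

```bash
python3 -c "
from rig import job_done
print(job_done())"
```

```text
the job is handed in; nothing more can be done
None
```

I handed the job in at about 19.6 s: the drawer is shut, and the lid is seated in the mouth, turned clockwise about 45° to the half-way marks and still gripped at about 49 N. The hand-in call returned no verdict.

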